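# Lever open a stiff kit case with a pry blade

### The job

The lid of the blue kit case is stiff and shut flush: take the pry blade from its mat, put the blade into the slot in the front of the case, gently lever the lid up and swing it fully open until it stands upright, using only the blade, with the gripper itself never touching the case. Then lay the blade gently back flat on its mat, lengthwise and the same way as it lay, and leave the bottles and cup round about standing where they are.

Things in the scene. Friction and masses are not known exactly. Their poses are not given: they have to be found in the camera images.
- case: Blue plastic kit case fixed to the table, 130 (its x) x 170 (y) x 77 mm high. Origin: centre of its underside; x points from the front (slot side, facing the robot) to the hinge at the back, z up. Walls 4 mm thick, tops at z = 70 mm; hollow inside above z = 50 mm. A 7 mm thick grey lid lies on the walls, flush with front and sides.
- slot (a point): Middle of the pry slot at the outer front face of the case: an opening 56 mm wide (y) and 10 mm high (z = 60 to 70 mm) in the top of the 4 mm thick front wall, with the underside of the lid as its upper edge. A white line is under it. Axes as the case.
- hinge (a point): Middle of the lid's hinge line, at the back of the case, at the height of the lid's underside (z = 70 mm), 133.5 mm behind the slot. Axes as the case; the lid turns about y.
- case_lid (a joint): Lid angle in rad: 0 shut, grows as its front edge goes up and back; 1.57 upright, stop at 1.75. The stiff hinge (about 0.22 N m) holds the lid wherever it is left.
- mat: Grey mat fixed to the table, 220 mm (x) x 100 mm (y), 4 mm thick. Origin: centre of its underside; x is lengthwise, roughly away from the robot.
- pry: Loose pry blade, 0.14 kg, 200 mm long: orange handle 24 mm wide (y), 30 mm high (z), from x = -70 to +40 mm, then a steel blade 20 mm wide, 3 mm thick at mid height (z = 15 mm) to x = +130 mm. Origin: handle's underside near the balance point; x to the tip. Lies along the mat's x, tip away from the robot, origin near mat x = -30 mm, y = 0.
- pry_tip (a point): Middle of the front edge of the blade (x = 130 mm, z = 15 mm in the pry blade's frame); axes as the pry blade.
- brown_dropper: Bystander: standing brown dropper bottle with red bulb, 32 mm across, 106 mm high, between case and mat. Origin at its foot.
- glue_bottle: Bystander: standing white bottle, 43 mm across, 131 mm high, at the right. Origin at its foot.
- cup: Bystander: clear portion cup, 44 mm across, 33 mm high, at the left. Origin at its foot.
Things that resemble listed ones, but are neither listed nor needed, are in the scene too. There is more than one size of the mat; the one meant has the size given above.

How it is judged:
By the outcome, as a careful person would: the job done as asked, in the order asked, and still so for the second after the job is handed in, with the robot touching nothing.
It also fails if it takes over 72 s, if anything falls off the work surface, if the arm or the gripper's body presses on something with over 40 N, if the wrist force passes 120 N, or if a joint passes its speed limit or range.

### The arm

A 7-joint arm with a two-finger parallel gripper is mounted at the origin on a cart in front of the work surface, level with it; the furniture and walls round the work are solid. World frame = base frame: x ahead of the robot, y to its left, z up, the work surface at z = 0. Lengths are in m, angles in degrees, forces in N, time in s.
With the tool pointing down it reaches from about 0.425 to 0.875 m from the base axis. Payload 4.7 kg.
Tool frame: the origin (TCP) lies at the very end of the fingers, on their centre line; the grasp point (between the pads) lies 19 mm behind it; z points along the fingers, x is the direction in which the jaws open and shut, and the axes are right-handed (so a half turn about z gives the same grasp; the last joint's range is limited). The gripper opens to 87 mm and grips with 3 to 60 N. Pads are 19 mm wide; open, the fingers measure 117 mm over their backs; the gripper's body (75 mm by 190 mm) begins 51 mm behind the grasp point.
Start: joints at [71.855, 18.392, -4.016, 83.108, 1.295, 78.541, -3.26], TCP at [0.211, -0.615, 0.199] pointing down, gripper open.
Joint ranges: [-163.93, 163.93], [-17.29, 119.83], [-79.2, 71.16], [3.27, 140.29], [-89.18, 269.18], [5.43, 117.66], [-154.24, 154.24]. Speed limits (degrees/s): [147.25, 147.25, 180, 180, 180, 180, 180].

### API

Orientations are given as [roll, pitch, yaw] about the fixed x, y, z axes, in that order (R = Rz(yaw) Ry(pitch) Rx(roll)).
In Python, from cell import get_obs, viewer, env gives the robot as it stands.
- The arm moves only by the tool jog_arm, never from a script. Its argument "moves" is a list of rows, each a list of 7 numbers: the finger opening in cm, from 0 to 8.7, then the shift along the tool's x, y, z in cm, then the turn, a rotation vector about the tool's x, y, z in rad. In form: [[hand, x, y, z, rx, ry, rz], ...]. A call has 1 to 12 rows; each row is the pose to reach, as a shift and turn from the pose measured when the call began, along the tool's axes at that moment; what a row does not reach only later rows make up. A row lasts 1/12 s, in which the tool goes at most 41.7 mm and 7.16 degrees, less where a joint would pass 70% of its speed; a pose out of reach is approached as far as the arm can. A call with a gripper value outside its range is refused whole. The fingers move at their own pace and stop on an object; "squeeze" is the grip in N (left out, the last holds). Time passes only in rows, so rows that repeat a pose let the fingers close. It gives the time, the measured TCP pose, the force and the opening at its end, in the units of the state.
- get_obs(): the state, without advancing time (a new reading comes with each control period).
- viewer.read_camera(name): name is "scene" or "top"; returns the picture (400x640x3 uint8, red, green, blue); there is no depth.
- viewer.camera_params(name): a dict with "fx", "fy", "cx", "cy" (pixels), "extrinsics" (4x4, takes a point from camera to world coordinates). Camera axes: x right, y up, looking along -z (the intrinsics and any distortion apply to the point x, -y, -z); pixel columns grow to the right and rows downward; lengths in m; the calibration is good to about 2 mm. A picture is of the moment at which its call begins. camera_params takes no time and is no camera call.
- env.sign_off(): hands the job in, once; it reports no verdict.
The state is a dict: "time_s": time; "qpos": joint angles; "joint_velocities": joint speeds; "effort": joint torques, N m; "tool_pos": TCP position; "tool_rot": TCP orientation; "force": force on the tool from outside, world axes, zero at the start; "wrist_torque": the same for the moment, N m; "grip_width": finger opening in m.
Only numpy, scipy, OpenCV 4.12 (cv2) and the standard library are available. Lean on these libraries where they do the work, as an engineer would, in place of code of your own. Each camera call takes 0.05 s, during which the arm holds its last target. There are 200 camera calls.

## Working session

There is one attempt and no reset: what is moved stays moved. The work goes in short steps, Python scripts to look and compute and a tool call to move; the robot and the scene stay as the last step left them, time stands still between calls to the robot, and variables do not carry over. Pictures are saved under pics/ and viewed, about 8 in all and at most 12, crops included, and the job is handed in when it is done.

Besides the shell and the picture viewer there is one more tool, called by a JSON object that holds its "name" and its "arguments", one argument or row to a line. jog_arm: Moves the arm, as the interface text tells. Its arguments: {"type":"object","properties":{"moves":{"type":"array"},"squeeze":{"type":"number"}},"required":["moves"]}

```bash
ls; mkdir -p pics
python3 - <<'E'
from cell import get_obs, viewer, env
import cv2,numpy as np
np.set_printoptions(precision=4,suppress=True)
for n in("scene","top"):
    im=viewer.read_camera(n); cv2.imwrite(f"pics/{n}0.png",im[:,:,::-1])
    p=viewer.camera_params(n); print(n,p)
print(get_obs())
E
```

```text
pics
scene {'fx': 383.54790936799697, 'fy': 383.54790936799697, 'cx': 317.03583068643286, 'cy': 197.88761322117952, 'extrinsics': array([[-0.8388,  0.2762, -0.4691, -0.0105],
       [-0.5441, -0.3997,  0.7377,  0.8919],
       [ 0.0163,  0.8741,  0.4856,  0.6779],
       [ 0.    ,  0.    ,  0.    ,  1.    ]])}
top {'fx': 367.1780746057432, 'fy': 367.1780746057432, 'cx': 318.76424569028677, 'cy': 190.16591435119017, 'extrinsics': array([[-0.0249,  0.9835, -0.179 ,  0.3498],
       [-0.9997, -0.0261, -0.0041, -0.0111],
       [-0.0087,  0.1789,  0.9838,  1.2124],
       [ 0.    ,  0.    ,  0.    ,  1.    ]])}
{'time_s': 0.1, 'qpos': array([71.855 , 18.4354, -4.0151, 83.1668,  1.296 , 78.5419, -3.2589]), 'joint_velocities': array([ 0.0115, -0.1959,  0.0606, -0.0427, -0.0207, -0.0218,  0.0869]), 'effort': array([ -0.0006, -49.2572,  -0.4061, -31.3399,  -0.0642,   0.0395,
         0.0001]), 'tool_pos': array([ 0.2109, -0.6143,  0.1979]), 'tool_rot': array([179.9935,   0.0988, -71.0446]), 'force': array([ 0.3611,  0.0933, -0.319 ]), 'wrist_torque': array([-0.0147, -0.006 ,  0.0184]), 'grip_width': 0.08700571848369085}
```

View pictures.

View pics/scene0.png

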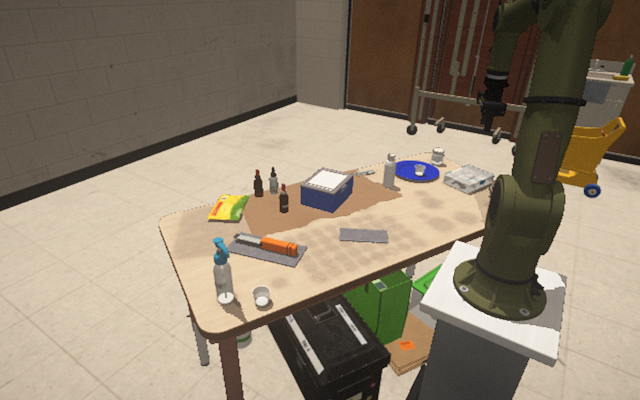

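View pics/top0.png

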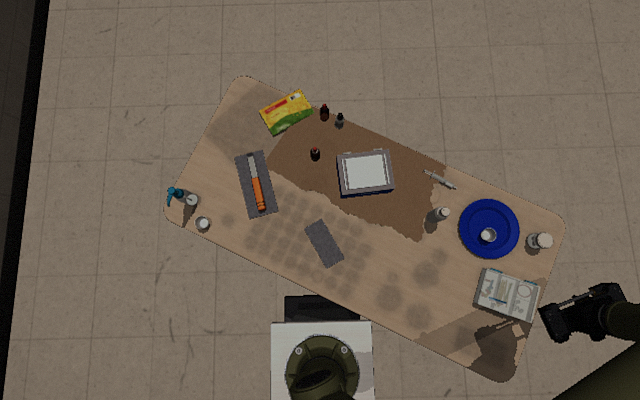

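```bash
cat > h.py <<'E'
import numpy as np, cv2
from cell import get_obs, viewer, env
from scipy.spatial.transform import Rotation as Rn
np.set_printoptions(precision=4,suppress=True)
def ray(cam,uv,z):
    p=viewer.camera_params(cam);E=p["extrinsics"];uv=np.atleast_2d(uv).astype(float)
    d=np.c_[(uv[:,0]-p["cx"])/p["fx"],-(uv[:,1]-p["cy"])/p["fy"],-np.ones(len(uv))]@E[:3,:3].T
    o=E[:3,3]; return o+d*((z-o[2])/d[:,2])[:,None]
def proj(cam,P):
    p=viewer.camera_params(cam);E=p["extrinsics"];c=(np.atleast_2d(P)-E[:3,3])@E[:3,:3]
    return np.c_[p["cx"]+p["fx"]*c[:,0]/-c[:,2],p["cy"]-p["fy"]*c[:,1]/-c[:,2]]
E
python3 - <<'E'
from h import *
for cam in("top","scene"):
    im=cv2.imread(f"pics/{cam}0.png");hsv=cv2.cvtColor(im,cv2.COLOR_BGR2HSV)
    def big(m,lab,z,lo=60):
        cs,_=cv2.findContours(m.astype(np.uint8),0,2)
        for c in cs:
            if cv2.contourArea(c)>lo:
                r=cv2.minAreaRect(c);b=cv2.boxPoints(r)
                w=ray(cam,b,z);print(cam,lab,"area",cv2.contourArea(c),np.round(r[0],1),"world c",w.mean(0)[:2],"sides",np.linalg.norm(w[1]-w[0]),np.linalg.norm(w[2]-w[1]),"ang",np.degrees(np.arctan2(*(w[1]-w[0])[[1,0]])));print(w[:,:2].tolist())
    H,S,V=cv2.split(hsv)
    big((H<14)&(S>170)&(V>110),"orange",.034)
    big((H>105)&(H<130)&(S>100)&(V<140),"blue",.077)
    big((S<40)&(V>170),"white",.077,150)
    big((S<45)&(V>60)&(V<130)&(np.indices(V.shape)[1]<600),"grey",.004,250) if cam=="top" else 0
t=cv2.imread("pics/top0.png")[95:275,150:470];s=cv2.imread("pics/scene0.png")[150:330,150:470]
cv2.imwrite("pics/c1.png",cv2.resize(np.vstack([t]),None,fx=2.5,fy=2.5,interpolation=cv2.INTER_CUBIC))
cv2.imwrite("pics/c2.png",cv2.resize(s,None,fx=2.5,fy=2.5,interpolation=cv2.INTER_CUBIC))
E
```

```text
top orange area 157.0 [257.7 193.2] world c [0.56   0.1932] sides 0.022006515855639563 0.1062735512386482 ang -78.65849074139732
[[0.6096841023768016, 0.21555938993917545], [0.6140118272425634, 0.19398260756573565], [0.5102416612440238, 0.17105183475910923], [0.5060389347644605, 0.19230795874115666]]
top orange area 71.0 [275.4 106.1] world c [0.8592 0.1343] sides 0.08417984155941081 0.014044947895721489 ang -60.767729415832285
[[0.8448707011827636, 0.17421447363801357], [0.8859800308411077, 0.10075517375019062], [0.8734468130259143, 0.09441648204050386], [0.8324817155972901, 0.16777931767708948]]
top blue area 2742.0 [489.  228.5] world c [ 0.4242 -0.5262] sides 0.1847853419739896 0.18256906739583706 ang -48.14899634777401
[[0.43081599068797377, -0.3980302279970126], [0.5541039975518934, -0.5356735713593648], [0.4150638822803337, -0.6539922542249929], [0.2969849225098966, -0.5171644320191523]]
top blue area 78.0 [366.5 193.2] world c [ 0.543  -0.1559] sides 0.16194095285480403 0.011098488719845388 ang -85.60731034337218
[[0.5423220865464087, -0.07483523046432983], [0.554725437883120
[... 2784 characters left out ...]
17129818204675265, 0.0022434899180467927], [-0.131991913550998, 0.24521260789408572]]
scene white area 478.5 [326.9 178.7] world c [ 0.6208 -0.1622] sides 0.17193984300917972 0.15890572727231173 ang -62.026876724490585
[[0.6550568425453446, -0.08039547883969678], [0.7357064865057533, -0.2322471977732692], [0.5770565257396814, -0.24125941774762327], [0.5152491304870155, -0.09484098436933208]]
scene white area 563.0 [467.5 177.8] world c [ 0.2077 -0.4647] sides 0.2539967003004867 0.18448272052070233 ang -81.55046351794623
[[0.2695788317839473, -0.36463380326114514], [0.3069006684516373, -0.6158735379196691], [0.1338877872727914, -0.5518390384922971], [0.12023521040767123, -0.3266129036290404]]
```

View pics/c1.png

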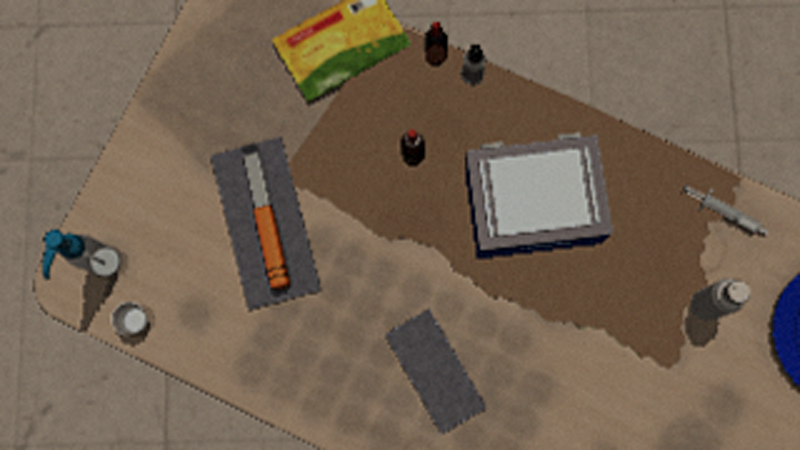

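View pics/c2.png

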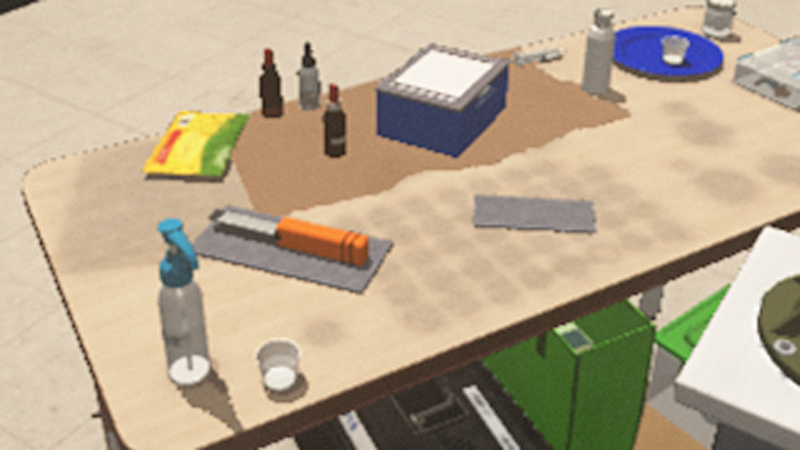

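Run:
```python
from h import *
def up(l,o): return np.array(l)/2.5+np.array(o)-0.3
T=up([(476,247),(610,234),(467,150),(598,138)],(150,95))
S=up([(460,105),(507,68),(378,88),(432,43)],(150,150))
for c,q in(("top",T),("scene",S)):
    w=ray(c,q,.077);print(c,w[:,:2].round(4).tolist(),w.mean(0),"front/back yaw",np.degrees(np.arctan2(*( (w[0]-w[1])[[0,1]])))*-1,np.degrees(np.arctan2(*( (w[2]-w[3])[[0,1]])))*-1,"side", [np.degrees(np.arctan2(*(w[a]-w[b])[[1,0]])) for a,b in((2,0),(3,1))],"len",[np.linalg.norm(w[a]-w[b]) for a,b in((0,1),(2,3),(0,2),(1,3))])
im=cv2.imread("pics/top0.png");print(im[140:205:2,366].tolist())
sc=cv2.imread("pics/scene0.png")
# slot crop
cv2.imwrite("pics/c3.png",np.hstack([cv2.resize(sc[160:220,290:365],None,fx=5,fy=5,interpolation=2),cv2.resize(im[140:200,330:405],None,fx=5,fy=5,interpolation=2)]))
```

```text
top [[0.5441, -0.073], [0.5562, -0.2418], [0.6702, -0.066], [0.6815, -0.2341]] [ 0.613  -0.1537  0.077 ] front/back yaw 4.104731919326069 3.8421650165540617 side [np.float64(3.201116249655733), np.float64(3.4971085628968184)] len [np.float64(0.16919823109398055), np.float64(0.16853915610945713), np.float64(0.12632881397340748), np.float64(0.1255478090999494)]
scene [[0.5474, -0.0881], [0.5496, -0.2237], [0.6655, -0.0665], [0.6842, -0.235]] [ 0.6117 -0.1533  0.077 ] front/back yaw 0.9310446271798766 6.330985874931814 side [np.float64(10.383318574311625), np.float64(-4.804643542636246)] len [np.float64(0.13555948927152783), np.float64(0.16952027522747629), np.float64(0.12003623180772649), np.float64(0.13503561687160529)]
[[57, 74, 99], [52, 74, 97], [51, 74, 96], [53, 74, 96], [54, 74, 97], [48, 70, 95], [93, 92, 99], [85, 87, 96], [124, 131, 131], [160, 164, 163], [159, 165, 163], [160, 167, 163], [161, 165, 162], [163, 167, 165], [161, 168, 165], [160, 166, 163], [159, 164, 163], [161, 165, 164], [162, 165, 162], [165, 167, 167], [160, 167, 165], [158, 163, 161], [161, 166, 166], [147, 151, 149], [86, 88, 97], [96, 99, 106], [27, 21, 18], [26, 0, 0], [56, 82, 107], [57, 76, 101], [53, 71, 93], [53, 75, 96], [60, 80, 104]]
```

View pics/c3.png

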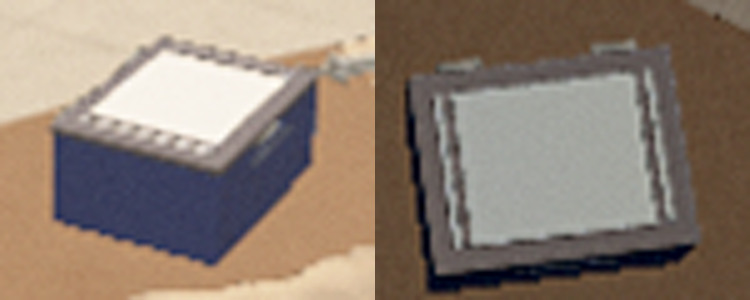

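Run:
```python
from h import *
from scipy.optimize import least_squares
for cam,(x0,y0,x1,y1) in (("top",(325,135,405,205)),("scene",(290,155,370,220))):
    im=cv2.imread(f"pics/{cam}0.png")[y0:y1,x0:x1]
    im=cv2.resize(im,None,fx=4,fy=4,interpolation=cv2.INTER_CUBIC);im=cv2.GaussianBlur(im,(7,7),0)
    S=cv2.cvtColor(im,cv2.COLOR_BGR2HSV)[:,:,1]
    m=((S<65)).astype(np.uint8)
    m=cv2.morphologyEx(m,cv2.MORPH_OPEN,np.ones((9,9)))
    n,l,st,ce=cv2.connectedComponentsWithStats(m);k=1+np.argmax(st[1:,4])
    c=max(cv2.findContours((l==k).astype(np.uint8),0,1)[0],key=cv2.contourArea)[:,0]
    uv=(c+.5)/4-.5+np.array([x0,y0]);w=ray(cam,uv,.077)[:,:2]
    def loc(p):
        a=p[2];q=w-p[:2];return q@np.array([[np.cos(a),-np.sin(a)],[np.sin(a),np.cos(a)]])
    def f(p):
        q=loc(p);d=np.stack([np.abs(q[:,0]+.065),np.abs(q[:,0]-.065),np.abs(q[:,1]-.085),np.abs(q[:,1]+.085)],1)
        i=d.argmin(1); return d.min(1)
    r=least_squares(f,[.61,-.154,.065],loss="soft_l1",f_scale=.002)
    q=loc(r.x);print(cam,r.x[:2],np.degrees(r.x[2]),"rms",np.sqrt((f(r.x)**2).mean()))
    for nme,s in (("front",(q[:,0]<-.055)&(abs(q[:,1])<.07)),("back",(q[:,0]>.055)&(abs(q[:,1])<.03)),("L",(q[:,1]>.07)&(abs(q[:,0])<.05)),("R",(q[:,1]<-.07)&(abs(q[:,0])<.05))):
        print(nme,np.median(q[s],0),s.sum(), np.percentile(q[s],[10,90],0).round(4).tolist())
```

```text
top [ 0.613  -0.1544] 5.617016191694175 rms 0.0019562521339425054
front [-0.0658  0.0001] 176 [[-0.0662, -0.0552], [-0.0651, 0.0555]]
back [0.0647 0.0003] 74 [[0.0637, -0.0231], [0.0654, 0.0238]]
L [-0.0002  0.0845] 126 [[-0.0393, 0.0835], [0.0409, 0.086]]
R [-0.0003 -0.0847] 122 [[-0.0398, -0.0854], [0.0397, -0.0839]]
scene [ 0.6231 -0.1932] -0.1897988830995349 rms 0.02905856338649474
front [-0.0782 -0.0307] 117 [[-0.0944, -0.0614], [-0.0627, 0.0481]]
back [0.1841 0.0009] 32 [[0.1669, -0.0231], [0.202, 0.024]]
L [-0.001   0.1335] 106 [[-0.0406, 0.1294], [0.0398, 0.1366]]
R [-0.0135 -0.2174] 153 [[-0.0445, -0.2463], [0.0371, -0.0845]]
```

```bash
cat >> h.py <<'E'
def move(pos,rpy,o=None):
    o=o or get_obs();R0=Rn.from_euler("xyz",o["tool_rot"],degrees=True);R1=Rn.from_euler("xyz",rpy,degrees=True)
    return (R0.inv().apply(np.array(pos)-o["tool_pos"])*100).round(2).tolist()+(R0.inv()*R1).as_rotvec().round(4).tolist()
E
python3 - <<'E'
from h import *
im=cv2.imread("pics/top0.png")[140:225,230:285]
im=cv2.resize(im,None,fx=4,fy=4,interpolation=cv2.INTER_CUBIC)
H,S,V=cv2.split(cv2.cvtColor(im,cv2.COLOR_BGR2HSV))
def big(m): 
    return max(cv2.findContours(m.astype(np.uint8),0,1)[0],key=cv2.contourArea)
for nm,m,z in(("handle",((H<16)|(H>172))&(S>120)&(V>70),.034),("blade",(S<50)&(V>115),.0205),("mat",(S<70),.004)):
    c=big(m);w=ray("top",(c[:,0]+.5)/4-.5+[230,140],z)[:,:2].astype(np.float32)
    r=cv2.minAreaRect(w);b=cv2.boxPoints(r);vx=cv2.fitLine(w,1,0,.01,.01).ravel()
    print(nm,r,"fit ang",np.degrees(np.arctan2(vx[1],vx[0])),b.round(4).tolist())
for n,uv,z in(("spray",(192,200),0),("cup",(202.5,224),0),("dropper",(315,156),0),("glue",(438,217),0)):print(n,ray("top",uv,z)[0,:2])
print(move((.593,.2,.2),(180,0,-77)))
E
```

```text
handle ((0.5602099299430847, 0.1924550086259842), (0.10990668088197708, 0.025628138333559036), 12.653426170349121) fit ang 12.359319 [[0.5037999749183655, 0.19290000200271606], [0.5094000101089478, 0.1678999960422516], [0.616599977016449, 0.19200000166893005], [0.6110000014305115, 0.21699999272823334]]
blade ((0.652755618095398, 0.2145160436630249), (0.07206226140260696, 0.019465439021587372), 12.463295936584473) fit ang 12.574745 [[0.6154999732971191, 0.21619999408721924], [0.619700014591217, 0.1972000002861023], [0.6899999976158142, 0.21279999613761902], [0.6858000159263611, 0.23180000483989716]]
mat ((0.6027807593345642, 0.20671384036540985), (0.2309594750404358, 0.10409832000732422), 14.111666679382324) fit ang 4.3765397 [[0.4781000018119812, 0.2290000021457672], [0.5034999847412109, 0.12809999287128448], [0.7275000214576721, 0.18440000712871552], [0.7020999789237976, 0.28529998660087585]]
spray [0.5483 0.4193]
cup [0.4669 0.3815]
dropper [0.6893 0.0038]
glue [ 0.47   -0.3975]
[-64.6, -62.59, -0.11, 0.0002, 0.0017, 0.1039]
```

{"name": "jog_arm", "arguments": {
  "moves": [
    [8.7,-64.6,-62.6,0,0,0,0.104],
    [8.7,-64.6,-62.6,0,0,0,0.104],
    [8.7,-64.6,-62.6,0,0,0,0.104],
    [8.7,-64.6,-62.6,0,0,0,0.104],
    [8.7,-64.6,-62.6,0,0,0,0.104],
    [8.7,-64.6,-62.6,0,0,0,0.104],
    [8.7,-64.6,-62.6,0,0,0,0.104],
    [8.7,-64.6,-62.6,0,0,0,0.104],
    [8.7,-64.6,-62.6,0,0,0,0.104],
    [8.7,-64.6,-62.6,0,0,0,0.104],
    [8.7,-64.6,-62.6,0,0,0,0.104],
    [8.7,-64.6,-62.6,0,0,0,0.104]
  ]
}}

```text
time_s: 1.1
tool_pos: [0.4235, -0.1601, 0.1988]
tool_rot: [180.0, 0.1, -77.0]
force: [0.6, -0.8, 0.1]
grip_width: 0.0871
```

Run:
```python
from h import *
o=get_obs();print(o["qpos"],o["tool_pos"],o["tool_rot"],o["time_s"]);print(move((.5944,.2,.12),(180,0,-77.5)))
```

```text
[ 46.737   -5.175  -27.4299 108.6718  -2.4973  76.0011 -57.0093] [ 0.4235 -0.1601  0.1988] [179.9681   0.0697 -77.0191] 1.1
[-31.24, -24.75, 7.9, 0.0006, 0.0012, 0.0084]
```

{"name": "jog_arm", "arguments": {
  "moves": [
    [8.7,-31.2,-24.8,0,0,0,0.008],
    [8.7,-31.2,-24.8,0,0,0,0.008],
    [8.7,-31.2,-24.8,0,0,0,0.008],
    [8.7,-31.2,-24.8,0,0,0,0.008],
    [8.7,-31.2,-24.8,0,0,0,0.008],
    [8.7,-31.2,-24.8,0,0,0,0.008],
    [8.7,-31.2,-24.8,0,0,0,0.008],
    [8.7,-31.2,-24.8,0,0,0,0.008],
    [8.7,-31.2,-24.8,0,0,0,0.008],
    [8.7,-31.2,-24.8,0,0,0,0.008],
    [8.7,-31.2,-24.8,7.9,0,0,0.008],
    [8.7,-31.2,-24.8,7.9,0,0,0.008]
  ]
}}

```text
time_s: 2.1
tool_pos: [0.596, 0.2037, 0.1202]
tool_rot: [-179.8, 0.2, -77.2]
force: [0.4, -0.5, -2.0]
grip_width: 0.087
```

Run:
```python
from h import *
o=get_obs();print(o["qpos"],o["tool_pos"],o["tool_rot"],o["time_s"]);print(move((.5944,.2,.01),(180,0,-77.5)))
for n in("top","scene"):cv2.imwrite(f"pics/a_{n}.png",viewer.read_camera(n)[:,:,::-1])
a=cv2.imread("pics/a_top.png")[120:260,180:320];b=cv2.imread("pics/a_scene.png")[180:320,180:340]
cv2.imwrite("pics/a.png",np.hstack([cv2.resize(a,(360,360)),cv2.resize(b,(411,360))]))
```

```text
[  13.989    24.7255  -45.0714   90.8769   18.0152   71.732  -111.319 ] [0.596  0.2037 0.1202] [-179.8084    0.2057  -77.2403] 2.1
[0.37, 0.28, 11.02, -0.0033, 0.0036, 0.0045]
```

View pics/a.png

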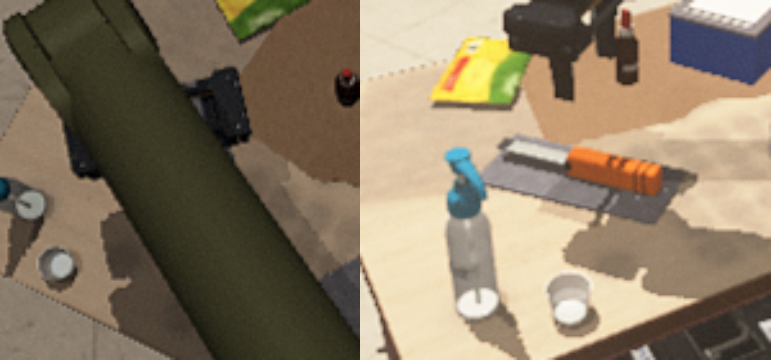

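{"name": "jog_arm", "arguments": {
  "moves": [
    [8.7,0.3,0.3,3,-0.003,0.004,0.0045],
    [8.7,0.3,0.3,6,-0.003,0.004,0.0045],
    [8.7,0.3,0.3,8,-0.003,0.004,0.0045],
    [8.7,0.3,0.3,9.5,-0.003,0.004,0.0045],
    [8.7,0.3,0.3,10.5,-0.003,0.004,0.0045],
    [8.7,0.3,0.3,11,-0.003,0.004,0.0045],
    [8.7,0.3,0.3,11,-0.003,0.004,0.0045],
    [8.7,0.3,0.3,11,-0.003,0.004,0.0045]
  ]
}}

```text
time_s: 2.87
tool_pos: [0.5875, 0.1944, 0.0044]
tool_rot: [179.2, -0.2, -77.7]
force: [-0.3, 0.7, -0.2]
grip_width: 0.0866
```

{"name": "jog_arm", "arguments": {
  "moves": [
    [0,0,0,0,0,0,0],
    [0,0,0,0,0,0,0],
    [0,0,0,0,0,0,0],
    [0,0,0,0,0,0,0],
    [0,0,0,0,0,0,0],
    [0,0,0,0,0,0,0],
    [0,0,0,0,0,0,0],
    [0,0,0,0,0,0,0],
    [0,0,0,0,0,0,0],
    [0,0,0,0,0,0,0],
    [0,0,0,0,0,0,0],
    [0,0,0,0,0,0,0]
  ],
  "squeeze": 20
}}

```text
time_s: 3.87
tool_pos: [0.5875, 0.1946, 0.0044]
tool_rot: [179.2, -0.2, -77.7]
force: [-1.0, 1.3, -0.2]
grip_width: 0.0237
```

{"name": "jog_arm", "arguments": {
  "moves": [
    [0,0,0,0,0,0,0],
    [0,0,0,0,0,0,0],
    [0,0,0,0,0,0,0]
  ],
  "squeeze": 58
}}

```text
time_s: 4.12
tool_pos: [0.5875, 0.1946, 0.0045]
tool_rot: [179.2, -0.2, -77.7]
force: [0.3, 0.8, -0.9]
grip_width: 0.0228
```

{"name": "jog_arm", "arguments": {
  "moves": [
    [0,0,0,-0.5,0,0,0],
    [0,0,0,-1.5,0,0,0],
    [0,0,0,-3.5,0,0,0],
    [0,0,0,-6,0,0,0],
    [0,0,0,-9,0,0,0],
    [0,0,0,-12,0,0,0],
    [0,0,0,-15,0,0,0],
    [0,0,0,-16,0,0,0],
    [0,0,0,-16,0,0,0],
    [0,0,0,-16,0,0,0],
    [0,0,0,-16,0,0,0]
  ]
}}

```text
time_s: 5.03
tool_pos: [0.5885, 0.1948, 0.1625]
tool_rot: [179.0, -0.2, -77.7]
force: [-0.2, -0.1, -2.1]
grip_width: 0.023
```

Run:
```python
from h import *
o=get_obs();print(o["qpos"],o["tool_pos"],o["tool_rot"],o["force"],o["grip_width"])
for n in("top","scene"):cv2.imwrite(f"pics/b_{n}.png",viewer.read_camera(n)[:,:,::-1])
a=cv2.imread("pics/b_top.png")[100:260,180:340];b=cv2.imread("pics/b_scene.png")[130:290,180:380]
cv2.imwrite("pics/b.png",np.hstack([cv2.resize(a,(350,350)),cv2.resize(b,(437,350))]))
R=Rn.from_euler("z",12.6,degrees=True);t=o["tool_pos"]+R.apply([.118,0,.0145]);print("expected tip",t,proj("top",t),proj("scene",t))
# case: stand off: tip 60 mm in front of slot
c=np.array([.613,-.1544]);y=5.6;R=Rn.from_euler("z",y,degrees=True)
s=np.r_[c,0]+R.apply([-.065,0,.065]);print("slot",s)
P=s+R.apply([-.05-.118,0,-.0145]);print("standoff TCP",P)
print(move((P[0],P[1],o["tool_pos"][2]),(180,0,y-90)))
```

```text
[  14.8422   22.6772  -45.6646   88.2107   16.3575   77.1072 -110.2334] [0.5885 0.1948 0.1625] [178.9906  -0.2195 -77.6713] [-0.1809 -0.0873 -2.1446] 0.022976961675207082
expected tip [0.7037 0.2206 0.177 ] [[240.3009 137.0081]] [[230.5791 187.962 ]]
slot [ 0.5483 -0.1607  0.065 ]
standoff TCP [ 0.3811 -0.1771  0.0505]
[31.91, 28.2, 0.6, 0.018, -0.0046, 0.1174]
```

View pics/b.png

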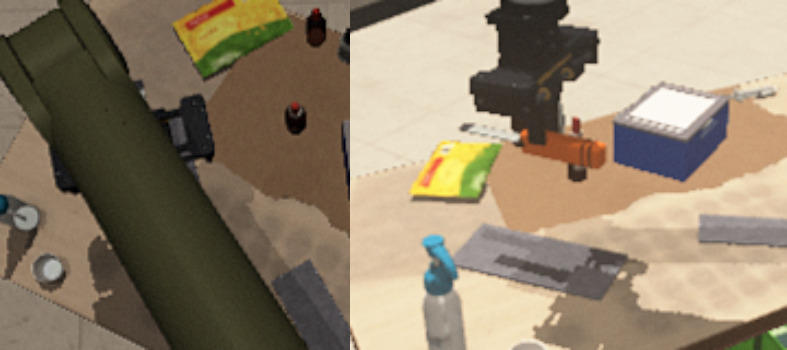

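```bash
cat >> h.py <<'E'
YAW=5.6; RC=Rn.from_euler("z",YAW,degrees=True); SLOT=np.array([.5483,-.1607,.065])
def tcp_for_tip(dx,dz=0,dy=0,L=.118): return SLOT+RC.apply([dx-L,dy,-.0145+dz])
E
python3 - <<'E'
from h import *
P=tcp_for_tip(-.025);print(P,move((P[0],P[1],.1625),(180,0,YAW-90)))
E
```

```text
[ 0.406  -0.1747  0.0505] [32.2, 25.71, 0.55, 0.018, -0.0046, 0.1174]
```

{"name": "jog_arm", "arguments": {
  "moves": [
    [0,1.5,1.2,0,0.002,0,0.01],
    [0,4,3.2,0,0.004,-0.001,0.02],
    [0,7,5.6,0.1,0.006,-0.001,0.03],
    [0,10,8,0.1,0.008,-0.002,0.04],
    [0,13,10.4,0.2,0.01,-0.002,0.05],
    [0,16,12.8,0.2,0.012,-0.002,0.06],
    [0,19,15.2,0.3,0.014,-0.003,0.07],
    [0,22,17.6,0.3,0.015,-0.003,0.08],
    [0,25,20,0.4,0.016,-0.004,0.09],
    [0,28,22.4,0.5,0.018,-0.0045,0.105],
    [0,30.5,24.4,0.5,0.018,-0.0045,0.117],
    [0,32.2,25.7,0.5,0.018,-0.0045,0.117]
  ]
}}

```text
time_s: 6.13
tool_pos: [0.4031, -0.1777, 0.1618]
tool_rot: [179.9, 0.0, -84.6]
force: [0.3, -0.2, -1.9]
grip_width: 0.0228
```

{"name": "jog_arm", "arguments": {
  "moves": [
    [0,0,0,0,0,0,0],
    [0,0,0,0,0,0,0],
    [0,0,0,0,0,0,0]
  ]
}}

```text
time_s: 6.38
tool_pos: [0.4029, -0.1766, 0.1609]
tool_rot: [179.8, 0.1, -84.6]
force: [0.0, 0.7, -1.3]
grip_width: 0.0231
```

Run:
```python
from h import *
o=get_obs();print(o["qpos"],o["tool_pos"],o["tool_rot"],o["force"])
P=tcp_for_tip(-.025);print(P,move(P,(180,0,YAW-90)))
```

```text
[ 51.0806  -5.2965 -28.9522 113.1145  -2.6944  71.7678 -61.5328] [ 0.4029 -0.1766  0.1609] [179.7992   0.1028 -84.6187] [ 0.0474  0.6573 -1.3345]
[ 0.406  -0.1747  0.0505] [-0.15, -0.37, 11.04, 0.0035, 0.0018, -0.0038]
```

{"name": "jog_arm", "arguments": {
  "moves": [
    [0,-0.1,0,1,0.0035,0.002,-0.004],
    [0,-0.15,0,3,0.0035,0.002,-0.004],
    [0,-0.15,0,5.5,0.0035,0.002,-0.004],
    [0,-0.15,0,8,0.0035,0.002,-0.004],
    [0,-0.15,0,10,0.0035,0.002,-0.004],
    [0,-0.15,0,11,0.0035,0.002,-0.004],
    [0,-0.15,0,11,0.0035,0.002,-0.004],
    [0,-0.15,0,11,0.0035,0.002,-0.004],
    [0,-0.15,0,11,0.0035,0.002,-0.004]
  ]
}}

```text
time_s: 7.13
tool_pos: [0.4037, -0.1749, 0.0521]
tool_rot: [-179.9, -0.1, -84.3]
force: [1.0, -0.2, -1.2]
grip_width: 0.0229
```

Run:
```python
from h import *
for n in("top","scene"):cv2.imwrite(f"pics/d_{n}.png",viewer.read_camera(n)[:,:,::-1])
o=get_obs();print(o["qpos"],o["tool_pos"],o["tool_rot"],o["force"])
R=Rn.from_euler("z",o["tool_rot"][2]+90,degrees=True);t=o["tool_pos"]+R.apply([.118,0,.0145]);print("expected tip",t,proj("top",t),proj("scene",t), "slot",proj("top",SLOT),proj("scene",SLOT))
print("slot ends",[proj(c,SLOT+RC.apply([0,s,z])).round(1).tolist() for c in("top","scene") for s in(.028,-.028) for z in(-.005,.005)])
a=cv2.imread("pics/d_top.png")[140:240,320:420];b=cv2.imread("pics/d_scene.png")[140:240,280:400]
cv2.imwrite("pics/d.png",np.hstack([cv2.resize(a,(350,350),interpolation=2),cv2.resize(b,(420,350),interpolation=2)]))
print(move(tcp_for_tip(-.01),(180,0,YAW-90)))
```

```text
[ 50.1658   1.5759 -30.2674 120.6899   0.9813  57.7924 -64.9838] [ 0.4037 -0.1753  0.0523] [-179.8709   -0.1016  -84.3709] [-0.7261  0.1612 -0.7319]
expected tip [ 0.5211 -0.1637  0.0668] [[368.9824 200.4763]] [[351.3501 187.857 ]] slot [[367.5286 192.1045]] [[344.0254 186.5921]]
slot ends [[[358.6, 193.5]], [[358.9, 192.9]], [[376.0, 191.3]], [[376.5, 190.7]], [[340.7, 191.2]], [[340.8, 188.6]], [[347.1, 184.7]], [[347.3, 182.2]]]
[-0.04, -1.74, 0.19, -0.0023, -0.0018, 0.0005]
```

View pics/d.png

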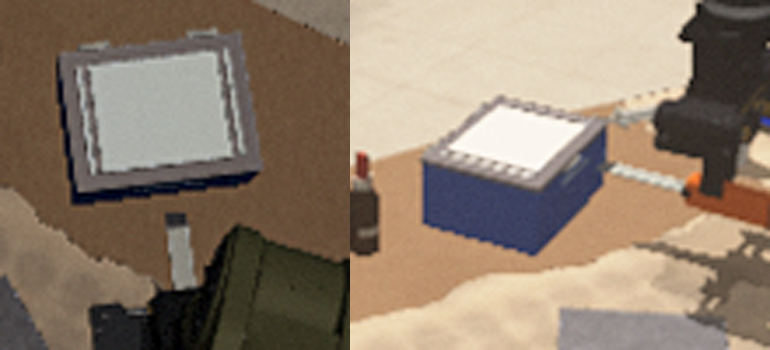

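{"name": "jog_arm", "arguments": {
  "moves": [
    [0,-0.1,-0.3,0.2,-0.002,-0.002,0],
    [0,-0.2,-0.8,0.2,-0.002,-0.002,0],
    [0,-0.2,-1.3,0.2,-0.002,-0.002,0],
    [0,-0.2,-1.7,0.2,-0.002,-0.002,0],
    [0,-0.2,-1.7,0.2,-0.002,-0.002,0],
    [0,-0.2,-1.7,0.2,-0.002,-0.002,0]
  ]
}}

```text
time_s: 7.73
tool_pos: [0.4206, -0.1715, 0.0503]
tool_rot: [-180.0, 0.0, -84.3]
force: [-0.0, -0.1, -0.5]
grip_width: 0.023
```

Run:
```python
from h import *
o=get_obs();print(o["tool_pos"],o["tool_rot"],o["force"],tcp_for_tip(-.01))
print(move(tcp_for_tip(.018),(180,0,YAW-90)))
```

```text
[ 0.4206 -0.1715  0.0503] [-179.9948    0.0373  -84.3446] [-0.0127 -0.0724 -0.5215] [ 0.4209 -0.1732  0.0505]
[0.18, -2.81, -0.02, -0.0001, 0.0007, 0.001]
```

{"name": "jog_arm", "arguments": {
  "moves": [
    [0,0,-0.3,0,0,0,0],
    [0,0,-0.6,0,0,0,0],
    [0,0,-0.9,0,0,0,0],
    [0,0,-1.2,0,0,0,0],
    [0,0,-1.4,0,0,0,0],
    [0,0,-1.4,0,0,0,0]
  ]
}}

```text
time_s: 8.23
tool_pos: [0.4351, -0.1699, 0.0503]
tool_rot: [-180.0, 0.0, -84.3]
force: [0.2, 0.1, -1.1]
grip_width: 0.0227
```

{"name": "jog_arm", "arguments": {
  "moves": [
    [0,0,-0.3,0,0,0,0],
    [0,0,-0.6,0,0,0,0],
    [0,0,-0.9,0,0,0,0],
    [0,0,-1.2,0,0,0,0],
    [0,0,-1.5,0,0,0,0],
    [0,0,-1.6,0,0,0,0],
    [0,0,-1.6,0,0,0,0]
  ]
}}

```text
time_s: 8.82
tool_pos: [0.4514, -0.1682, 0.0503]
tool_rot: [-180.0, 0.1, -84.3]
force: [-0.4, -0.7, -1.7]
grip_width: 0.0231
```

Run:
```python
from h import *
for n in("top","scene"):cv2.imwrite(f"pics/e_{n}.png",viewer.read_camera(n)[:,:,::-1])
o=get_obs();print(o["qpos"],o["tool_pos"],o["tool_rot"],o["force"],o["wrist_torque"])
print("tip in case from slot:",RC.inv().apply(o["tool_pos"]-SLOT)+[.118,0,.0145])
a=cv2.imread("pics/e_top.png")[140:240,320:420];b=cv2.imread("pics/e_scene.png")[140:240,280:400]
cv2.imwrite("pics/e.png",np.hstack([cv2.resize(a,(350,350),interpolation=2),cv2.resize(b,(420,350),interpolation=2)]))
```

```text
[ 47.3325   7.4844 -31.5035 115.4313   4.526   58.2624 -70.6586] [ 0.451  -0.1683  0.0503] [-179.9841    0.0526  -84.3209] [ 0.5153 -0.55   -1.9262] [ 0.0292 -0.0285  0.0166]
tip in case from slot: [ 0.0204  0.0019 -0.0002]
```

View pics/e.png

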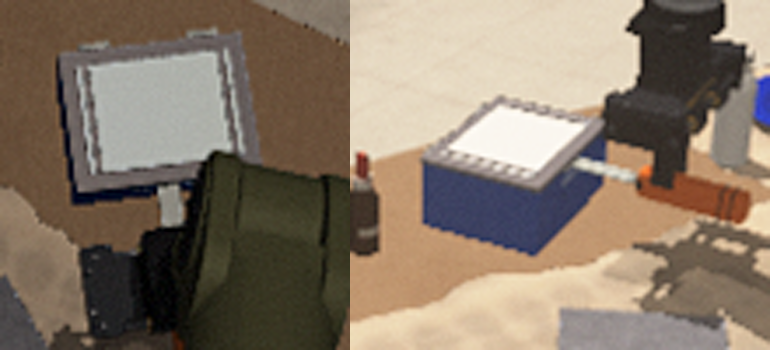

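{"name": "jog_arm", "arguments": {
  "moves": [
    [0,0,0,-0.2,0,0,0],
    [0,0,0,-0.35,0,0,0],
    [0,0,0,-0.74,0,0,0],
    [0,0,-0.03,-1.14,0,0,0],
    [0,0,-0.06,-1.53,0,0,0],
    [0,0,-0.11,-1.92,0,0,0],
    [0,0,-0.17,-2.31,0,0,0],
    [0,0,-0.25,-2.7,0,0,0],
    [0,0,-0.34,-3.08,0,0,0],
    [0,0,-0.44,-3.46,0,0,0],
    [0,0,-0.55,-3.84,0,0,0],
    [0,0,-0.68,-4.21,0,0,0]
  ]
}}

```text
time_s: 9.92
tool_pos: [0.4576, -0.1677, 0.0927]
tool_rot: [180.0, 0.1, -84.3]
force: [-2.6, -0.6, -3.9]
grip_width: 0.023
```

Run:
```python
from h import *
for n in("top","scene"):cv2.imwrite(f"pics/f_{n}.png",viewer.read_camera(n)[:,:,::-1])
o=get_obs();print(o["tool_pos"],o["tool_rot"],o["force"],o["wrist_torque"])
print("tip in case from slot:",RC.inv().apply(o["tool_pos"]-SLOT)+[.118,0,.0145])
a=cv2.imread("pics/f_top.png")[140:240,320:420];b=cv2.imread("pics/f_scene.png")[140:240,280:400]
cv2.imwrite("pics/f.png",np.hstack([cv2.resize(a,(350,350),interpolation=2),cv2.resize(b,(420,350),interpolation=2)]))
```

```text
[ 0.4585 -0.1678  0.0932] [-179.9097    0.0211  -84.3116] [-1.0029 -0.3823 -2.9776] [-0.0481  0.5825  0.038 ]
tip in case from slot: [0.028  0.0017 0.0427]
```

View pics/f.png

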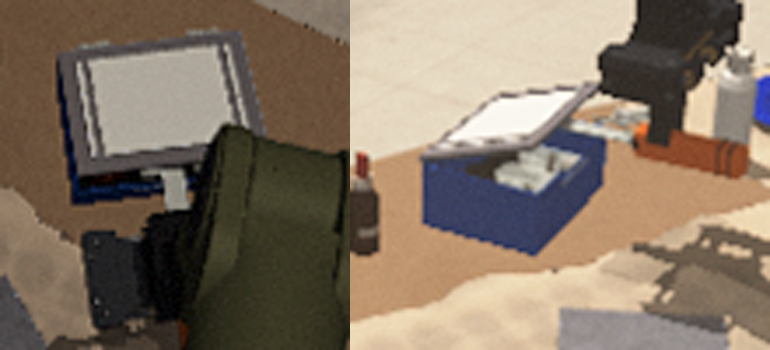

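{"name": "jog_arm", "arguments": {
  "moves": [
    [0,0,-0.22,-0.55,0,0,0],
    [0,0,-0.46,-1.09,0,0,0],
    [0,0,-0.74,-1.61,0,0,0],
    [0,0,-1.04,-2.12,0,0,0],
    [0,0,-1.36,-2.62,0,0,0],
    [0,0,-1.71,-3.09,0,0,0],
    [0,0,-2.09,-3.55,0,0,0],
    [0,0,-2.49,-3.98,0,0,0],
    [0,0,-2.91,-4.4,0,0,0],
    [0,0,-3.36,-4.79,0,0,0],
    [0,0,-3.82,-5.16,0,0,0],
    [0,0,-4.3,-5.5,0,0,0]
  ]
}}

```text
time_s: 11.02
tool_pos: [0.5018, -0.1635, 0.1486]
tool_rot: [-179.9, 0.0, -84.3]
force: [-1.3, 0.1, -3.5]
grip_width: 0.0231
```

Run:
```python
from h import *
for n in("top","scene"):cv2.imwrite(f"pics/g_{n}.png",viewer.read_camera(n)[:,:,::-1])
o=get_obs();print(o["qpos"],o["tool_pos"],o["tool_rot"],o["force"],o["wrist_torque"])
t=RC.inv().apply(o["tool_pos"]-SLOT)+[.118,0,.0145];print("tip in case from slot:",t,np.degrees(np.arctan2(t[2]+.065+.0015-.07,.1335-t[0])),np.hypot(t[2]-.0035,.1335-t[0]))
print(move(o["tool_pos"],(180,0,YAW-90)))
```

```text
[ 45.62     7.3185 -32.5759 103.383    4.0964  70.2802 -72.3885] [ 0.5028 -0.1633  0.149 ] [-179.7801    0.0057  -84.2746] [-1.1476 -0.68   -1.8341] [-0.0694  0.3824 -0.0358]
tip in case from slot: [0.0725 0.0018 0.0985] 57.289773748665986 0.1129032622706266
[0.0, 0.0, 0.0, -0.0038, 0.0001, 0.0022]
```

{"name": "jog_arm", "arguments": {
  "moves": [
    [0,0,-0.45,-0.28,0,0,0],
    [0,0,-0.97,-0.56,0,0,0],
    [0,0,-1.51,-0.81,0,0,0],
    [0,0,-2.05,-1.04,0,0,0],
    [0,0,-2.61,-1.24,0,0,0],
    [0,0,-3.18,-1.41,0,0,0],
    [0,0,-3.75,-1.54,0,0,0],
    [0,0,-4.33,-1.65,0,0,0],
    [0,0,-4.92,-1.73,0,0,0],
    [0,0,-5.51,-1.77,0,0,0],
    [0,0,-6.1,-1.79,0,0,0],
    [0,0,-6.2,-1.79,0,0,0]
  ]
}}

```text
time_s: 12.12
tool_pos: [0.5657, -0.1568, 0.1671]
tool_rot: [-179.7, 0.0, -84.2]
force: [-1.6, -0.6, -1.5]
grip_width: 0.0231
```

{"name": "jog_arm", "arguments": {
  "moves": [
    [0,0,0,0,0,0,0],
    [0,0,0,0,0,0,0]
  ]
}}

```text
time_s: 12.28
tool_pos: [0.5662, -0.1567, 0.1672]
tool_rot: [-179.7, 0.0, -84.2]
force: [-1.7, -0.0, -1.7]
grip_width: 0.0229
```

Run:
```python
from h import *
for n in("top","scene"):cv2.imwrite(f"pics/i_{n}.png",viewer.read_camera(n)[:,:,::-1])
o=get_obs();print(o["qpos"],o["tool_pos"],o["tool_rot"],o["force"],o["wrist_torque"])
t=RC.inv().apply(o["tool_pos"]-SLOT)+[.118,0,.0145];print("tip in case from slot:",t,np.degrees(np.arctan2(t[2]+.065+.0015-.07,.1335-t[0])),np.hypot(t[2]-.0035,.1335-t[0]))
H=SLOT+RC.apply([.1335,0,.005])
for th in (80,90,100):
  a=np.radians(th);print(th,[ (c,proj(c,[H+RC.apply([-.1335*np.cos(a),s,.1335*np.sin(a)]) for s in(.085,-.085)]).round(1).tolist()) for c in("top","scene")])
a=cv2.imread("pics/i_top.png")[110:210,320:420];b=cv2.imread("pics/i_scene.png")[110:230,270:414]
cv2.imwrite("pics/i.png",np.hstack([cv2.resize(a,(350,350),interpolation=2),cv2.resize(b,(420,350),interpolation=2)]))
```

```text
[ 41.4765  14.2334 -33.2352  94.2084   7.9547  73.6363 -77.394 ] [ 0.5661 -0.1567  0.1674] [-179.6576    0.0273  -84.2383] [-0.6132 -0.7036 -1.5615] [0.0541 0.1957 0.065 ]
tip in case from slot: [0.1361 0.0023 0.1169] 91.31947604018806 0.11342399352353122
80 [('top', [[338.2, 149.7], [397.2, 142.5]]), ('scene', [[304.5, 152.2], [327.4, 136.5]])]
90 [('top', [[337.2, 141.7], [396.0, 134.6]]), ('scene', [[298.3, 150.3], [321.7, 134.9]])]
100 [('top', [[336.1, 134.2], [394.6, 127.2]]), ('scene', [[292.2, 149.5], [316.0, 134.3]])]
```

View pics/i.png

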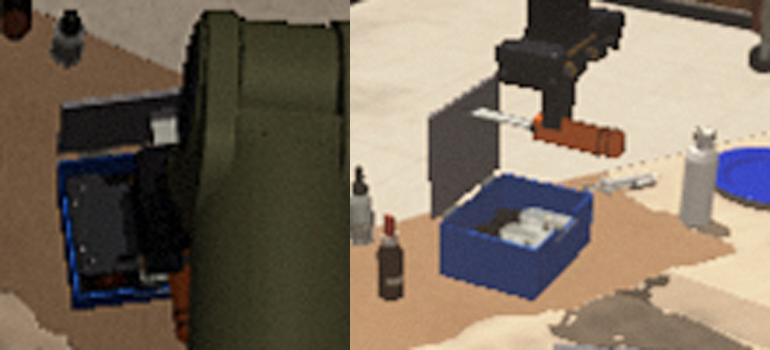

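{"name": "jog_arm", "arguments": {
  "moves": [
    [0,0,-0.25,0,0,0,0],
    [0,0,-0.5,0,0,0,0],
    [0,0,-0.7,0,0,0,0],
    [0,0,-0.7,0,0,0,0],
    [0,0,-0.5,0,0,0,0],
    [0,0,0.2,0,0,0,0],
    [0,0,1.5,0,0,0,0],
    [0,0,3.5,0,0,0,0],
    [0,0,6,0,0,0,0],
    [0,0,8.5,0,0,0,0],
    [0,0,10,0,0,0,0],
    [0,0,10,0,0,0,0]
  ]
}}

```text
time_s: 13.38
tool_pos: [0.4636, -0.1679, 0.167]
tool_rot: [-179.7, -0.1, -84.4]
force: [0.5, -0.7, -0.9]
grip_width: 0.023
```

{"name": "jog_arm", "arguments": {
  "moves": [
    [0,0,0,0,0,0,0],
    [0,0,0,0,0,0,0],
    [0,0,0,0,0,0,0]
  ]
}}

```text
time_s: 13.63
tool_pos: [0.4645, -0.1676, 0.1673]
tool_rot: [-179.7, -0.1, -84.4]
force: [-0.2, -0.4, -2.0]
grip_width: 0.0232
```

Run:
```python
from h import *
for n in("top","scene"):cv2.imwrite(f"pics/j_{n}.png",viewer.read_camera(n)[:,:,::-1])
o=get_obs();print(o["tool_pos"],o["tool_rot"],o["force"],o["wrist_torque"])
R=Rn.from_euler("z",o["tool_rot"][2]+90,degrees=True)
for l,n in((.118,"tip"),(-.082,"rear")):
  t=o["tool_pos"]+R.apply([l,0,.0145]);print(n,proj("scene",t),proj("top",t))
print(move((.5875,.1946,.1674),(179.2,-.2,-77.7)))
a=cv2.imread("pics/j_top.png")[110:210,320:420];b=cv2.imread("pics/j_scene.png")[110:230,270:414]
cv2.imwrite("pics/j.png",np.hstack([cv2.resize(a,(350,350),interpolation=2),cv2.resize(b,(420,350),interpolation=2)]))
# steel-blade & handle extents in scene
im=cv2.imread("pics/j_scene.png");H,S,V=cv2.split(cv2.cvtColor(im,cv2.COLOR_BGR2HSV))
m=((H<14)&(S>150)&(V>90)).astype(np.uint8);m[:, :300]=0;m[:110]=0;m[250:]=0
c=max(cv2.findContours(m,0,1)[0],key=cv2.contourArea);print(cv2.minAreaRect(c),cv2.fitLine(c,2,0,.01,.01).ravel())
p=[o["tool_pos"]+R.apply([x,0,.0145]) for x in(-.08,.028)];q=proj("scene",p);print("expected handle axis",q, (q[1]-q[0])/np.linalg.norm(q[1]-q[0]))
```

```text
[ 0.4644 -0.1675  0.167 ] [-179.7039   -0.0662  -84.3469] [-0.2604 -0.3431 -1.2102] [ 0.051   0.0349 -0.0161]
tip [[336.3743 153.7907]] [[370.2212 173.6082]]
rear [[393.8122 165.8176]] [[380.9054 243.3459]]
[-34.82, -15.81, 0.0, -0.0188, 0.0028, -0.116]
((377.1176452636719, 162.02940368652344), (33.22737503051758, 9.701424598693848), 14.03624439239502) [  0.9764   0.2159 376.8046 162.2529]
expected handle axis [[393.2009 165.6896]
 [361.3294 159.016 ]] [-0.9788 -0.2049]
```

{"name": "jog_arm", "arguments": {
  "moves": [
    [0,-1.5,0,0,-0.002,0,-0.01],
    [0,-4,-1,0,-0.004,0,-0.02],
    [0,-7,-2.5,0,-0.006,0,-0.03],
    [0,-10,-4,0,-0.008,0.001,-0.04],
    [0,-13,-5.5,0,-0.01,0.001,-0.05],
    [0,-16,-7,0,-0.012,0.001,-0.06],
    [0,-19,-8.5,0,-0.014,0.002,-0.07],
    [0,-22,-10,0,-0.015,0.002,-0.08],
    [0,-25,-11.5,0,-0.016,0.003,-0.09],
    [0,-28.5,-13,0,-0.018,0.003,-0.105],
    [0,-32,-14.5,0,-0.019,0.003,-0.116],
    [0,-34.8,-15.8,0,-0.019,0.003,-0.116]
  ]
}}

```text
time_s: 14.73
tool_pos: [0.5869, 0.1992, 0.1673]
tool_rot: [179.2, -0.1, -77.5]
force: [-0.7, 0.0, -0.1]
grip_width: 0.0231
```

{"name": "jog_arm", "arguments": {
  "moves": [
    [0,0,0,0,0,0,0],
    [0,0,0,0,0,0,0],
    [0,0,0,0,0,0,0],
    [0,0,0,0,0,0,0]
  ]
}}

```text
time_s: 15.07
tool_pos: [0.587, 0.1976, 0.167]
tool_rot: [179.1, -0.1, -77.6]
force: [-0.1, -0.3, -0.9]
grip_width: 0.0233
```

Run:
```python
from h import *
o=get_obs();print(o["qpos"],o["tool_pos"],o["tool_rot"],o["force"])
print(move((.5875,.1946,.04),(179.2,-.2,-77.7)))
```

```text
[  15.2743   22.4922  -46.4802   88.1074   16.3788   77.3918 -110.4665] [0.587  0.1976 0.167 ] [179.1353  -0.1208 -77.6066] [-0.0616 -0.2986 -0.8649]
[0.28, -0.18, 12.7, 0.0011, 0.0014, 0.0017]
```

{"name": "jog_arm", "arguments": {
  "moves": [
    [0,0.1,-0.1,1.5,0.001,0.001,0.002],
    [0,0.2,-0.1,4,0.001,0.001,0.002],
    [0,0.3,-0.2,6.5,0.001,0.001,0.002],
    [0,0.3,-0.2,9,0.001,0.001,0.002],
    [0,0.3,-0.2,11,0.001,0.001,0.002],
    [0,0.3,-0.2,12.2,0.001,0.001,0.002],
    [0,0.3,-0.2,12.7,0.001,0.001,0.002],
    [0,0.3,-0.2,12.7,0.001,0.001,0.002],
    [0,0.3,-0.2,12.7,0.001,0.001,0.002],
    [0,0.3,-0.2,12.7,0.001,0.001,0.002],
    [0,0.3,-0.2,12.7,0.001,0.001,0.002]
  ]
}}

```text
time_s: 15.98
tool_pos: [0.5888, 0.1948, 0.0415]
tool_rot: [179.3, -0.2, -77.7]
force: [0.2, 0.0, 0.0]
grip_width: 0.0228
```

Run:
```python
from h import *
o=get_obs();print(o["qpos"],o["tool_pos"],o["tool_rot"],o["force"])
print(move((.5875,.1946,.0048),(179.2,-.2,-77.7)))
```

```text
[  13.4117   28.7736  -43.6806   95.6678   21.523    65.0222 -113.9434] [0.5888 0.1948 0.0415] [179.3361  -0.1778 -77.7256] [0.2044 0.0418 0.0376]
[-0.02, 0.09, 3.67, -0.0024, 0.0004, -0.0004]
```

{"name": "jog_arm", "arguments": {
  "moves": [
    [0,0,0.1,0.6,-0.002,0,0],
    [0,0,0.1,1.3,-0.002,0,0],
    [0,0,0.1,2,-0.002,0,0],
    [0,0,0.1,2.5,-0.002,0,0],
    [0,0,0.1,2.9,-0.002,0,0],
    [0,0,0.1,3.1,-0.002,0,0],
    [0,0,0.1,3.3,-0.002,0,0],
    [0,0,0.1,3.4,-0.002,0,0],
    [0,0,0.1,3.5,-0.002,0,0],
    [0,0,0.1,3.5,-0.002,0,0],
    [0,0,0.1,3.5,-0.002,0,0]
  ]
}}

```text
time_s: 16.9
tool_pos: [0.5876, 0.1944, 0.0067]
tool_rot: [179.2, -0.2, -77.7]
force: [0.0, 0.6, -1.4]
grip_width: 0.0229
```

{"name": "jog_arm", "arguments": {
  "moves": [
    [0,0,0,0,0,0,0],
    [0,0,0,0,0,0,0]
  ]
}}

```text
time_s: 17.07
tool_pos: [0.5878, 0.1945, 0.0069]
tool_rot: [179.3, -0.2, -77.7]
force: [0.3, 0.9, -1.6]
grip_width: 0.023
```

{"name": "jog_arm", "arguments": {
  "moves": [
    [0,0,0,0.05,0,0,0],
    [0,0,0,0.1,0,0,0],
    [0,0,0,0.15,0,0,0],
    [0,0,0,0.18,0,0,0],
    [0,0,0,0.2,0,0,0],
    [0,0,0,0.2,0,0,0],
    [0,0,0,0.2,0,0,0]
  ]
}}

```text
time_s: 17.65
tool_pos: [0.5877, 0.1945, 0.0049]
tool_rot: [179.3, -0.2, -77.7]
force: [0.2, -0.1, -1.9]
grip_width: 0.0232
```

{"name": "jog_arm", "arguments": {
  "moves": [
    [0,0,0,0.03,0,0,0],
    [0,0,0,0.06,0,0,0],
    [0,0,0,0.06,0,0,0]
  ]
}}

```text
time_s: 17.9
tool_pos: [0.5878, 0.1945, 0.0044]
tool_rot: [179.3, -0.2, -77.7]
force: [0.0, -1.1, -1.0]
grip_width: 0.023
```

{"name": "jog_arm", "arguments": {
  "moves": [
    [0,0,0,0,0,0,0],
    [0,0,0,0,0,0,0]
  ],
  "squeeze": 5
}}

```text
time_s: 18.07
tool_pos: [0.5878, 0.1945, 0.0044]
tool_rot: [179.3, -0.2, -77.7]
force: [-0.4, 0.2, -1.2]
grip_width: 0.024
```

Now open slowly and rise.

{"name": "jog_arm", "arguments": {
  "moves": [
    [2.6,0,0,0,0,0,0],
    [3,0,0,0,0,0,0],
    [4,0,0,0,0,0,0],
    [5.5,0,0,0,0,0,0],
    [7,0,0,0,0,0,0],
    [7,0,0,0,0,0,0],
    [7,0,0,0,0,0,0],
    [7,0,0,0,0,0,0]
  ]
}}

```text
time_s: 18.73
tool_pos: [0.5878, 0.1945, 0.0045]
tool_rot: [179.3, -0.2, -77.7]
force: [0.0, 0.7, -0.2]
grip_width: 0.0622
```

{"name": "jog_arm", "arguments": {
  "moves": [
    [7,0,0,-0.5,0,0,0],
    [7,0,0,-1.5,0,0,0],
    [7,0,0,-3,0,0,0],
    [7,0,0,-5,0,0,0],
    [7,0,0,-8,0,0,0],
    [7,0,0,-11,0,0,0],
    [7,0,0,-14,0,0,0],
    [7,0,0,-17,0,0,0],
    [7,0,0,-19,0,0,0],
    [7,0,0,-19,0,0,0],
    [7,0,0,-19,0,0,0]
  ]
}}

```text
time_s: 19.65
tool_pos: [0.591, 0.1964, 0.1974]
tool_rot: [179.5, -0.2, -77.7]
force: [0.1, -0.5, -0.4]
grip_width: 0.07
```

Run:
```python
from h import *
o=get_obs();print(o["tool_pos"],o["tool_rot"],o["force"])
print(move((.40,-.05,.2),(180,0,-78)))
```

```text
[0.591  0.1964 0.1974] [179.5343  -0.179  -77.7154] [ 0.061  -0.5241 -0.4104]
[20.01, 23.91, -0.01, 0.0081, -0.0031, 0.005]
```

{"name": "jog_arm", "arguments": {
  "moves": [
    [7,2,2,0,0,0,0],
    [7,5,5,0,0,0,0],
    [7,8,8,-1,0,0,0],
    [7,11,11,-2,0,0,0],
    [7,14,13,-3,0,0,0],
    [7,17,15,-3,0,0,0],
    [7,20,17,-3,0,0,0],
    [7,23,19,-3,0,0,0],
    [7,25,21,-3,0,0,0],
    [7,27,22.5,-3,0,0,0],
    [7,27,22.5,-3,0,0,0],
    [7,27,22.5,-3,0,0,0]
  ]
}}

```text
time_s: 20.65
tool_pos: [0.4277, -0.1161, 0.2293]
tool_rot: [179.5, -0.1, -77.9]
force: [0.5, 1.1, -0.1]
grip_width: 0.0701
```

Run:
```python
from h import *
for n in("top","scene"):cv2.imwrite(f"pics/k_{n}.png",viewer.read_camera(n)[:,:,::-1])
o=get_obs();print(o["tool_pos"],o["force"],o["time_s"])
a=cv2.imread("pics/k_top.png")[90:250,160:460];b=cv2.imread("pics/k_scene.png")[100:320,180:460]
cv2.imwrite("pics/k.png",np.vstack([cv2.resize(a,(560,299),interpolation=2),cv2.resize(b[20:],(420,300),interpolation=2).copy() if 0 else cv2.resize(b[:160],(560,300),interpolation=2)]))
im=cv2.resize(cv2.imread("pics/k_top.png")[140:225,230:285],None,fx=4,fy=4,interpolation=cv2.INTER_CUBIC)
H,S,V=cv2.split(cv2.cvtColor(im,cv2.COLOR_BGR2HSV))
for nm,m,z in(("handle",((H<16)|(H>172))&(S>120)&(V>70),.034),("blade",(S<50)&(V>115),.0205)):
    c=max(cv2.findContours(m.astype(np.uint8),0,1)[0],key=cv2.contourArea);w=ray("top",(c[:,0]+.5)/4-.5+[230,140],z)[:,:2].astype(np.float32)
    print(nm,cv2.minAreaRect(w))
```

```text
[ 0.4289 -0.114   0.2297] [ 0.2472  0.5236 -0.1611] 20.75
handle ((0.5609852075576782, 0.18760128319263458), (0.11025536805391312, 0.02637406997382641), 11.70261287689209)
blade ((0.6541891694068909, 0.2080928236246109), (0.07235592603683472, 0.020874634385108948), 11.402460098266602)
```

View pics/k.png

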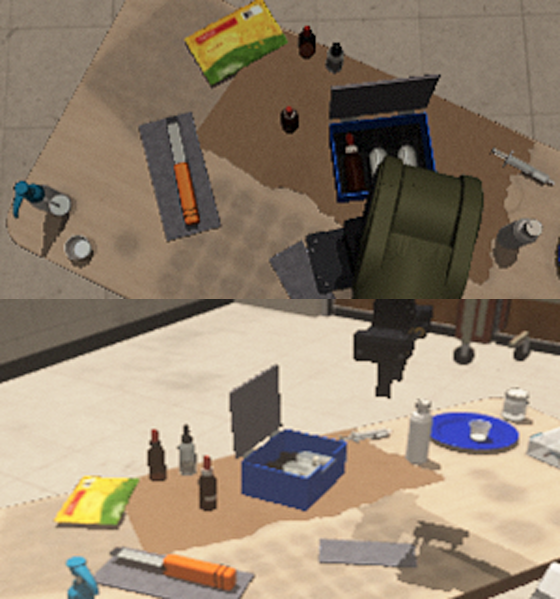

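```bash
python3 -c "
from h import *
print(env.sign_off(), get_obs()['time_s'])"
```

```text
the job is handed in; nothing more can be done
the job is handed in; nothing more can be done
```

The case lid stands upright, the pry blade is back flat on its mat, and the job is handed in. It took about 21 s of robot time. I gripped the blade, pushed it about 20 mm into the slot and raised the lid with the tip alone. Then I backed the blade out and laid it down at the pose it was picked up from.

**Last checks from the final pictures:**
- **Lid:** it stands at about 93–95° and stays there with the robot clear of it.
- **Blade:** it lies flat and lengthwise on the mat with the tip away from the robot. It ended about 5 mm to the right of where it lay and turned about 1°, probably because the fingers centred it when they closed.
- **Bottles and cup:** they look to be standing where they were; I judged this by eye and did not measure it.
- **Forces and contact:** the wrist force readings I saw stayed under about 5 N. I saw no sign of the gripper touching the case.

**Disagreements:**
- The outline fit for the case pose failed in the scene camera view, so I used the top view. Its fit matched the given case size to within about 1 mm, and the blade entered the slot without resistance.
- The first descent to the blade ended about 8 mm off sideways and 6 mm lower than planned. The gripper was still on the handle and close to the mat, with no force on it, so I carried on.

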